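# Seal the clip-lid food box

## Robot

A 6-joint arm with a two-finger parallel gripper is mounted at the origin on a cart in front of the work surface, level with it; the furniture and walls round the work are solid. World frame = base frame: x ahead of the robot, y to its left, z up, the work surface at z = 0. Lengths are in m, angles in rad, forces in N, time in s.
With the tool pointing down it reaches from about 0.325 to 0.85 m from the base axis. Payload 4.4 kg.
Tool frame: the origin (TCP) lies midway between the tips of the shut fingers; the grasp point (between the pads) lies env.grasp_offset behind it (env.grasp_offset is the distance from the TCP to the grasp point, in m); z points along the fingers, y is the line along which they close (so a half turn about z gives the same grasp; the last joint's range is limited). The gripper opens to 94 mm and grips with 3 to 60 N. Pads are 16 mm wide; open, the fingers measure 119 mm over their backs; the gripper's body (75 mm by 177 mm) begins 78 mm behind the grasp point.
Start: joints at [-0.15, 0.207, 1.542, -0, 1.393, -0.15], TCP at [0.575, -0, 0.205] pointing down, gripper open.
Joint ranges: [-2.73, 2.73], [-0.86, 2.22], [0.23, 2.46], [-1.11, 4.25], [0.08, 2.63], [-2.82, 2.82]. Speed limits (rad/s): [2.79, 2.79, 3.14, 3.14, 3.14, 3.14].

## Interface

Orientations are given as a unit quaternion [x, y, z, w].
In Python, from bench import env gives the robot as it stands.
- The arm moves only by the tool servo_tool, never from a script. Its argument "increments" is a list of rows, each a list of 5 numbers: the finger opening in m, from 0 to 0.094, then the shift along the tool's x, y, z in m, then the turn about the tool's z in degrees. In form: [[claw, tx, ty, tz, twist], ...]. A call has 1 to 12 rows; each row is the pose to reach, as a shift and turn from the pose commanded when the call began, along the tool's axes at that moment; what a row does not reach only later rows make up. A row lasts 1/8 s, in which the tool goes at most 62.5 mm and 10.7 degrees, less where a joint would pass 70% of its speed; a pose out of reach is approached as far as the arm can. A call with a gripper value outside its range is refused whole. The fingers move at their own pace and stop on an object; the grip force is fixed at half the most. Time passes only in rows, so rows that repeat a pose let the fingers close. It gives the time, the measured TCP pose, the force, the opening and the grip force at its end, in the units of the state.
- env.sense(): the state, without advancing time (a new reading comes with each control period).
- env.capture(name): name is "scene" or "side" or "wrist"; returns a dict with "image" (400x640x3 uint8, red, green, blue), "depth" (400x640 float32, m along the optical axis (not along the pixel's ray), 0 where there is no reading), "fx", "fy", "cx", "cy" (pixels), "dist" ([k1, k2, p1, p2, k3] as OpenCV has them; the pictures are not rectified), "rvec" (rotation vector, rad) and "tvec" (3), from world to camera coordinates, as OpenCV has them. Camera axes: x right, y down, z forward; pixel columns grow to the right and rows downward; lengths in m; the calibration is good to about 2 mm. A picture is of the moment at which its call begins.
- env.hand_in(): hands the job in; it is judged then, once.
Trained networks look in the newest picture that a camera, given by its name, has taken for a name from the list of things; names that differ only in an ending like _2 or _b are one class to them, and where a whole thing is asked for, a point or a joint stands for the part that bears it (a point fixed in the world has none). Each returns a list of dicts, best first, with "score" (0 to 1); they miss things now and then, are a little off and sometimes report something else, mostly with a low value. They report only what shows in the picture. A call takes as long as a camera call.
- env.regions_of(camera, target): "mask" (400x640 bool, what is visible of it) and "bbox" ([left, top, right, bottom] in pixels, round what is visible of it).
- env.tip_of(camera, target): "at" ([column, row] in pixels: a listed point, or the origin of a listed thing).
The state is a dict: "time": time; "q": joint angles; "dq": joint speeds; "tau": joint torques, N m; "tool_pos": TCP position; "eef_rot": TCP orientation; "contact_force": force on the tool from outside, world axes, zero at the start; "moment": the same for the moment, N m; "grip_width": finger opening in m; "grip_force": force on a finger pad.
Only numpy, scipy, OpenCV 4.12 (cv2) and the standard library are available. Lean on these libraries where they do the work, as an engineer would, in place of code of your own. Each camera call takes 0.05 s, during which the arm holds its last target. There are 200 camera calls.

## Task

Close the white food box standing in the tray: press its lid, which sits proud, straight down until it is fully home, then fold the four grey clip flaps down one after another and push each in until it clicks under the box's rib and stays. Be gentle: never push on anything with more than 25 newtons, and leave the other things on the worktop where they are.

Things in the scene. Friction and masses are not known exactly. Their poses are not given: they have to be found in the camera images.
- tray: Light wooden tray, 138 mm (its x) by 188 mm (its y), 12 mm high, fixed to the worktop; floor 5 mm thick, rim 5 mm. Origin: centre of its underside; z up. The white food box stands in it, fixed, but not exactly central: its middle may lie up to 5.5 mm off along x and along y, its yaw up to 0.02 rad off. The box's own place is not measured: find it by feel.
- lid (a joint): Height of the lid above home, m: 0 = fully home against a hard stop, 0.011 = highest. Starts 5 to 9 mm proud. It slides only straight up and down, cannot tilt, is held by about 6 N of friction (more when moved fast: 30 N per m/s), and stays where it is left. Top of the lid's middle: 90 mm above the worktop when home.
- clip_a (a joint): Angle of the grey clip flap on the box's +x side, rad: 0 = hanging down, closed; 1.57 = level, pointing outward; starts at 1.3 to 1.9; clicked home below 0.06. Hinge line 64.5 mm from the box's middle. The four flaps are alike: hinge line level, parallel to the box side, 87 mm above the worktop (lid home), at mid-side; 50 mm wide, 34 mm long, 3 mm thick, bead at the free edge.
- clip_b (a joint): Angle of the grey clip flap on the box's +y side, rad: 0 = hanging down, closed; 1.57 = level, pointing outward; starts at 1.3 to 1.9; clicked home below 0.06. Hinge line 89.5 mm from the box's middle. Hinges are springy (0.03 N m/rad towards 1.6 rad, friction 0.015 N m): let go unclicked, a flap swings out. The box is 110 by 160 mm over its walls, with a rib round it 65 mm above the worktop.
- clip_c (a joint): Angle of the grey clip flap on the box's -x side, rad: 0 = hanging down, closed; 1.57 = level, pointing outward; starts at 1.3 to 1.9; clicked home below 0.06. Hinge line 64.5 mm from the box's middle. With the lid home a flap's nib (inner side, 24 mm from the hinge) meets the rib at about 0.2 rad, needs 10 to 14 N of inward push near the free edge to pass, and snaps in near 0.1 rad.
- clip_d (a joint): Angle of the grey clip flap on the box's -y side, rad: 0 = hanging down, closed; 1.57 = level, pointing outward; starts at 1.3 to 1.9; clicked home below 0.06. Hinge line 89.5 mm from the box's middle. While the lid is 4 mm or more proud the nibs strike the collar and cannot click. The lid is 122 by 172 mm; its middle panel, 76 by 120 mm, flexes 1 mm per 7 N, up to 3.5 mm.
- yellow_bar: Bystander: red and white snack packet, 56x124x22 mm, lying beside the tray's +y side. Origin: centre of underside.
- sardine_tin: Bystander: flat tin, 63x105x25 mm. Origin: centre of underside.
- table_spoon: Bystander: metal spoon, 199x41x16 mm, lying beside the tray's -y side. Origin: centre of underside.
- salt_shaker: Bystander: glass salt shaker, 44 mm across, 90 mm tall. Origin: centre of underside.
- tumbler: Bystander: clear tumbler, 80 mm across, 88 mm tall. Origin: centre of underside.
- tomato: Bystander: short food can, 75 mm across, 58 mm tall. Origin: centre of underside.

How it is judged:
By the outcome, as a careful person would: the job done as asked, in the order asked, and still so for the second after the job is handed in, with the robot touching nothing.
It also fails if it takes over 64 s, if anything falls off the work surface, if the arm or the gripper's body presses on something with over 40 N, if the wrist force passes 120 N, or if a joint passes its speed limit or range.

## Working session

There is one attempt and no reset: what is moved stays moved. The work goes in short steps, Python scripts to look and compute and a tool call to move; the robot and the scene stay as the last step left them, time stands still between calls to the robot, and variables do not carry over. Pictures are saved under pics/ and viewed, at most 10 in all, crops included, and the job is handed in when it is done.

Besides the shell and the picture viewer there is one more tool, called after "Emit:" as name(argument=value, ...), one argument or row to a line, values as JSON. servo_tool: Moves the arm, as the interface text tells. Its arguments: {"type":"object","properties":{"increments":{"type":"array","items":{"type":"array","items":{"type":"number"}}}},"required":["increments"]}

```bash
mkdir -p pics; cat > h.py <<'E'
import numpy as np, cv2
from bench import env
def cloud(c):
    K=np.array([[c["fx"],0,c["cx"]],[0,c["fy"],c["cy"]],[0,0,1]]);D=np.array(c["dist"])
    v,u=np.mgrid[0:400,0:640]
    n=cv2.undistortPoints(np.stack([u.ravel(),v.ravel()],1).astype(np.float64)[:,None],K,D)[:,0]
    z=c["depth"].ravel();P=np.c_[n*z[:,None],z]
    R=cv2.Rodrigues(np.array(c["rvec"],float))[0]
    W=(P-np.array(c["tvec"],float))@R
    W[z==0]=np.nan
    return W.reshape(400,640,3)
def save(n,im): cv2.imwrite(f"pics/{n}.png",im[...,::-1])
E
python3 - <<'E'
from h import *
s=env.sense();print({k:np.round(v,3) for k,v in s.items()})
ims=[]
for n in ("scene","side"):
    c=env.capture(n);W=cloud(c);np.savez(f"{n}.npz",W=W,im=c["image"]);ims.append(c["image"])
    print(n,"cam",-cv2.Rodrigues(np.array(c["rvec"]))[0].T@np.array(c["tvec"]))
    for t in ("tray","lid","clip_a","yellow_bar","sardine_tin","table_spoon","salt_shaker","tumbler","tomato"):
        for r in env.regions_of(n,t)[:4]:
            p=W[r["mask"]];p=p[~np.isnan(p[:,0])]
            if len(p): print(t,round(r["score"],2),r["bbox"],np.round(np.median(p,0),3),np.round(np.percentile(p,2,axis=0),3),np.round(np.percentile(p,98,axis=0),3))
save("s1",cv2.resize(np.vstack(ims),(480,600)) if 0 else ims[0]);save("s2",ims[1])
E
```

```text
{'time': np.float64(0.0), 'q': array([-0.15 ,  0.207,  1.543, -0.   ,  1.393, -0.151]), 'dq': array([-0.   , -0.   , -0.001, -0.001,  0.001,  0.001]), 'tau': array([-0.0000e+00, -3.7088e+01, -2.8142e+01,  7.0000e-02,  3.6000e-02,
       -0.0000e+00]), 'tool_pos': array([0.574, 0.   , 0.204]), 'eef_rot': array([ 0.707,  0.707, -0.001, -0.001]), 'contact_force': array([-0.288,  0.11 , -0.887]), 'moment': array([ 0.029, -0.04 ,  0.006]), 'grip_force': np.float64(0.0), 'grip_width': np.float64(0.094)}
scene cam [-0.4016762   0.45328076  1.27680515]
tray 0.57 [300.7, 207.8, 326.4, 232.2] [0.532 0.06  0.003] [ 0.503  0.028 -0.004] [0.612 0.071 0.012]
lid 0.78 [290.8, 168.4, 320.2, 212.1] [0.586 0.039 0.094] [ 0.516 -0.026  0.084] [0.668 0.098 0.101]
clip_a 0.59 [293.3, 191.3, 303.4, 208.5] [0.576 0.084 0.09 ] [0.556 0.069 0.084] [0.597 0.1   0.096]
yellow_bar 0.76 [257.0, 213.1, 300.4, 236.6] [0.577 0.153 0.016] [0.554 0.092 0.002] [0.603 0.207 0.024]
yellow_bar 0.46 [379.3, 197.2, 386.5, 212.6] [ 0.507 -0.188  0.003] [ 0.047 -0.203 -0.005] [0.538 0.148 0.661]
sardine_tin 0.88 [208.4, 256.
[... 1378 characters left out ...]
-0.053  0.092] [ 0.67  -0.007  0.1  ]
sardine_tin 0.67 [291.9, 150.5, 312.8, 176.5] [0.481 0.336 0.017] [ 0.449  0.295 -0.006] [0.512 0.452 0.022]
table_spoon 0.67 [297.5, 258.3, 377.5, 271.9] [ 0.526 -0.191  0.004] [ 0.478 -0.205 -0.003] [ 0.667 -0.167  0.013]
salt_shaker 0.76 [267.8, 277.5, 284.1, 314.1] [ 0.439 -0.338  0.048] [ 0.419 -0.346  0.002] [ 0.457 -0.317  0.086]
salt_shaker 0.49 [294.3, 153.2, 311.5, 176.8] [0.48  0.335 0.018] [ 0.45   0.296 -0.001] [0.509 0.403 0.022]
tumbler 0.62 [352.4, 275.1, 392.4, 324.1] [ 0.643 -0.364  0.053] [ 0.607 -0.39   0.003] [ 0.679 -0.313  0.085]
tomato 0.65 [335.8, 151.2, 355.4, 173.0] [0.626 0.292 0.036] [ 0.596  0.28  -0.003] [0.662 0.351 0.054]
```

```bash
python3 - <<'E'
from h import *
a=np.load("scene.npz")["im"][130:280,190:460];b=np.load("side.npz")["im"][130:330,230:430]
save("a",np.hstack([cv2.resize(a,(450,250),interpolation=3)]));save("b",cv2.resize(b,(600,600),interpolation=3))
# lid
for n in("scene","side"):
    W=np.load(n+".npz")["W"].reshape(-1,3)
    W=W[~np.isnan(W[:,0])]
    m=(abs(W[:,0]-.573)<.15)&(abs(W[:,1]-.0)<.2)&(W[:,2]>.075)&(W[:,2]<.115)
    P=W[m];g=np.zeros((64,64),int)
    print(n,len(P))
    mid=P[(abs(P[:,0]-.573)<.03)&(abs(P[:,1])<.045)];print("mid z",np.median(mid[:,2]),len(mid))
    for x0 in np.arange(.47,.69,.01):
        r=P[abs(P[:,0]-x0)<.005]
        if len(r):print(round(x0,3),len(r),np.round(np.percentile(r[:,1],[2,98]),3),np.round(np.median(r[:,2]),3))
    W2=W[(abs(W[:,0]-.573)<.1)&(abs(W[:,1])<.13)&(W[:,2]>.008)&(W[:,2]<.016)]
    print("rim",np.round(np.percentile(W2,[1,50,99],axis=0),3).tolist(),len(W2))
E
```

```text
scene 918
mid z 0.09523835030465799 199
0.51 11 [0.038 0.063] 0.09
0.52 70 [0.025 0.064] 0.09
0.53 44 [0.022 0.063] 0.094
0.54 45 [0.017 0.064] 0.096
0.55 60 [0.015 0.093] 0.095
0.56 79 [0.012 0.101] 0.093
0.57 82 [0.007 0.1  ] 0.094
0.58 78 [0.001 0.099] 0.093
0.59 89 [-0.004  0.101] 0.094
0.6 76 [-0.005  0.099] 0.093
0.61 65 [-0.01  0.06] 0.095
0.62 57 [-0.012  0.062] 0.095
0.63 56 [-0.017  0.061] 0.094
0.64 23 [-0.023  0.054] 0.093
0.65 29 [-0.028 -0.001] 0.096
0.66 24 [-0.03  0.  ] 0.097
0.67 26 [-0.033 -0.004] 0.098
0.68 4 [-0.033 -0.009] 0.094
rim [[0.502, 0.025, 0.008], [0.561, 0.07, 0.011], [0.61, 0.128, 0.016]] 119
side 2327
mid z 0.09397850185885409 375
0.47 12 [-0.048 -0.008] 0.095
0.48 40 [-0.05  -0.002] 0.093
0.49 43 [-0.05  -0.001] 0.093
0.5 42 [-0.05  -0.002] 0.092
0.51 74 [-0.113  0.046] 0.093
0.52 160 [-0.113  0.052] 0.094
0.53 144 [-0.113  0.049] 0.094
0.54 150 [-0.113  0.049] 0.094
0.55 179 [-0.151  0.081] 0.093
0.56 194 [-0.151  0.09 ] 0.093
0.57 194 [-0.153  0.089] 0.093
0.58 192 [-0.152  0.091] 0.093
0.59 188 [-0.151  0.089] 0.093
0.6 157 [-0.115  0.083] 0.094
0.61 150 [-0.115  0.051] 0.094
0.62 141 [-0.115  0.046] 0.094
0.63 118 [-0.114  0.049] 0.093
0.64 38 [-0.054 -0.007] 0.093
0.65 40 [-0.054 -0.005] 0.094
0.66 41 [-0.055 -0.008] 0.095
0.67 30 [-0.056 -0.007] 0.098
rim [[0.503, -0.125, 0.008], [0.562, -0.107, 0.01], [0.637, 0.031, 0.016]] 193
```

View pics/b.png

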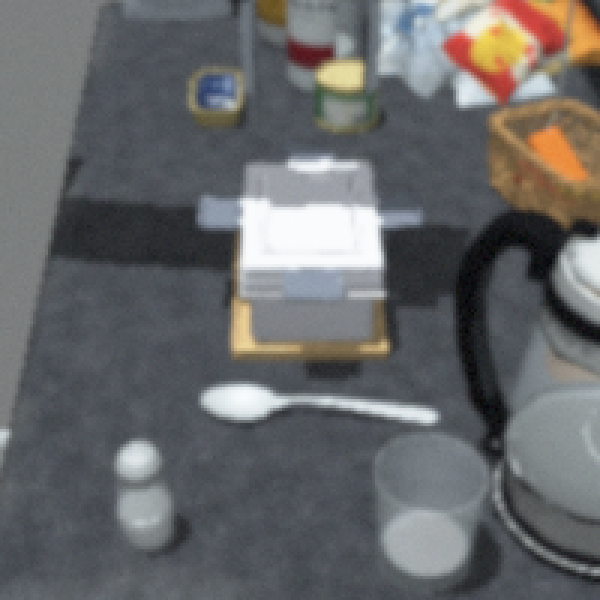

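View pics/a.png

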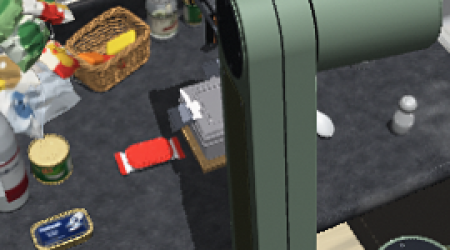

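Emit:
servo_tool(
  increments=[
    [0, -0.029, -0.002, 0.05, 0],
    [0, -0.029, -0.002, 0.09, 0],
    [0, -0.029, -0.002, 0.1, 0],
    [0, -0.029, -0.002, 0.102, 0],
    [0, -0.029, -0.002, 0.104, 0],
    [0, -0.029, -0.002, 0.104, 0],
  ],
)

```text
time: 1.75
tool_pos: [0.5743, -0.029, 0.1031]
eef_rot: [0.707, 0.707, 0.001, 0.001]
contact_force: [-0.6, -0.8, -0.1]
grip_width: 0.0374
grip_force: 0.0
```

Emit:
servo_tool(
  increments=[
    [0, 0, 0, 0.001, 0],
    [0, 0, 0, 0.002, 0],
    [0, 0, 0, 0.003, 0],
    [0, 0, 0, 0.004, 0],
    [0, 0, 0, 0.005, 0],
    [0, 0, 0, 0.006, 0],
  ],
)

```text
time: 2.5
tool_pos: [0.5731, -0.029, 0.0957]
eef_rot: [0.707, 0.707, 0.0, 0.0]
contact_force: [-0.2, 0.7, 2.8]
grip_width: 0.0004
grip_force: 1.1
```

Emit:
servo_tool(
  increments=[
    [0, 0, 0, 0.0015, 0],
    [0, 0, 0, 0.003, 0],
    [0, 0, 0, 0.0045, 0],
    [0, 0, 0, 0.0055, 0],
    [0, 0, 0, 0.006, 0],
  ],
)

```text
time: 3.12
tool_pos: [0.5731, -0.029, 0.0896]
eef_rot: [0.707, 0.707, 0.0, 0.0]
contact_force: [-1.2, 0.3, 4.9]
grip_width: 0.0002
grip_force: 2.0
```

Emit:
servo_tool(
  increments=[
    [0, 0, 0, 0.0008, 0],
    [0, 0, 0, 0.0016, 0],
    [0, 0, 0, 0.0016, 0],
  ],
)

```text
time: 3.5
tool_pos: [0.5731, -0.029, 0.0889]
eef_rot: [0.707, 0.707, 0.0, 0.0]
contact_force: [-3.5, 1.0, 8.2]
grip_width: 0.0005
grip_force: 4.0
```

Emit:
servo_tool(
  increments=[
    [0, 0, 0, 0.001, 0],
    [0, 0, 0, 0.002, 0],
    [0, 0, 0, 0.002, 0],
  ],
)

```text
time: 3.88
tool_pos: [0.5732, -0.0291, 0.0881]
eef_rot: [0.707, 0.707, -0.0, 0.0]
contact_force: [-5.7, 1.2, 13.6]
grip_width: 0.0004
grip_force: 6.8
```

Emit:
servo_tool(
  increments=[
    [0, 0, 0, 0.0007, 0],
    [0, 0, 0, 0.0013, 0],
    [0, 0, 0, 0.0013, 0],
  ],
)

```text
time: 4.25
tool_pos: [0.5732, -0.0291, 0.0876]
eef_rot: [0.707, 0.707, -0.0, 0.0]
contact_force: [-6.9, 1.6, 18.1]
grip_width: 0.0005
grip_force: 8.6
```

Emit:
servo_tool(
  increments=[
    [0, 0, 0, -0.01, 0],
    [0, 0, 0, -0.04, 0],
    [0, 0, 0, -0.08, 0],
    [0, 0, 0, -0.1, 0],
    [0, 0, 0, -0.1, 0],
  ],
)

```text
time: 4.88
tool_pos: [0.5742, -0.0293, 0.1861]
eef_rot: [0.707, 0.707, 0.001, 0.002]
contact_force: [-0.6, 0.1, -0.2]
grip_width: 0.0006
grip_force: 0.0
```

```bash
python3 - <<'E'
from h import *
s=env.sense();print(s["tool_pos"],s["contact_force"],env.grasp_offset)
for n in("wrist","side"):
    c=env.capture(n);W0=cloud(c);save("w_"+n,c["image"])
    W=W0.reshape(-1,3)
    W=W[~np.isnan(W[:,0])]
    mid=W[(abs(W[:,0]-.573)<.03)&(abs(W[:,1]+.03)<.045)&(W[:,2]<.12)];print(n,"mid z",np.median(mid[:,2]) if len(mid) else 0,len(mid))
    P=W[(W[:,2]>.06)&(W[:,2]<.125)]
    dx=P[:,0]-.573;dy=P[:,1]+.03
    for nm,o,l in(("a",dx,dy),("b",dy,dx),("c",-dx,dy),("d",-dy,dx)):
        h=.0645 if nm in"ac" else .0895
        for lo in(-.012,-.002,.004,.012,.020,.028):
            m=(o>h+lo)&(o<h+lo+.008)&(abs(l)<.035)
            if m.sum()>5: print(n,nm,lo,m.sum(),"z",np.round(np.median(P[m,2]),4),"lat",np.round(np.percentile(l[m],[3,97]),4),"omax",round(o[m].max()-h,4))
E
```

```text
[ 0.57422368 -0.0292745   0.1860501 ] [-0.56820702  0.08489961 -0.18484855] 0.0188
wrist mid z 0.08865963713639065 5875
wrist a -0.012 669 z 0.0888 lat [-0.0328  0.0333] omax -0.004
wrist a -0.002 467 z 0.0879 lat [-0.0211  0.0268] omax 0.006
wrist a 0.004 500 z 0.0881 lat [-0.0207  0.0261] omax 0.012
wrist a 0.012 500 z 0.0891 lat [-0.0211  0.0261] omax 0.02
wrist a 0.02 507 z 0.0903 lat [-0.0213  0.0257] omax 0.028
wrist a 0.028 557 z 0.0915 lat [-0.021   0.0256] omax 0.036
wrist b -0.012 854 z 0.0887 lat [-0.0331  0.0329] omax -0.0042
wrist b -0.002 785 z 0.0877 lat [-0.0304  0.0299] omax 0.006
wrist b 0.004 620 z 0.0869 lat [-0.0197  0.0281] omax 0.0115
wrist b 0.012 671 z 0.0856 lat [-0.0195  0.0279] omax 0.02
wrist b 0.02 624 z 0.0844 lat [-0.0187  0.0281] omax 0.0278
wrist b 0.028 677 z 0.0834 lat [-0.0186  0.0284] omax 0.036
wrist c -0.012 567 z 0.0884 lat [-0.0325  0.0324] omax -0.0041
wrist c -0.002 479 z 0.0875 lat [-0.0173  0.0296] omax 0.006
wrist c 0.004 486 z 0.0875 lat [-0.0173  0.0296] omax 0.012
wrist c 0.012 485 z 0.0877 lat [-0.0173  0.0295] omax 0.02
wrist c 0.02
[... 1033 characters left out ...]
-0.012 42 z 0.0861 lat [-0.0341  0.0307] omax -0.0044
side c -0.002 40 z 0.0842 lat [-0.0201  0.0265] omax 0.0039
side c 0.004 27 z 0.0853 lat [-0.0221  0.0239] omax 0.0119
side c 0.012 29 z 0.0853 lat [-0.02    0.0281] omax 0.02
side c 0.02 32 z 0.0849 lat [-0.0222  0.0274] omax 0.0279
side c 0.028 33 z 0.0861 lat [-0.0178  0.028 ] omax 0.0359
side d -0.012 101 z 0.0835 lat [-0.0346  0.0329] omax -0.0041
side d -0.002 50 z 0.0845 lat [-0.027   0.0233] omax 0.0055
side d 0.004 47 z 0.0834 lat [-0.0263  0.0211] omax 0.012
side d 0.012 42 z 0.0821 lat [-0.0268  0.02  ] omax 0.02
side d 0.02 41 z 0.0812 lat [-0.0271  0.0196] omax 0.0279
side d 0.028 41 z 0.0813 lat [-0.0273  0.0193] omax 0.0353
```

View pics/w_wrist.png

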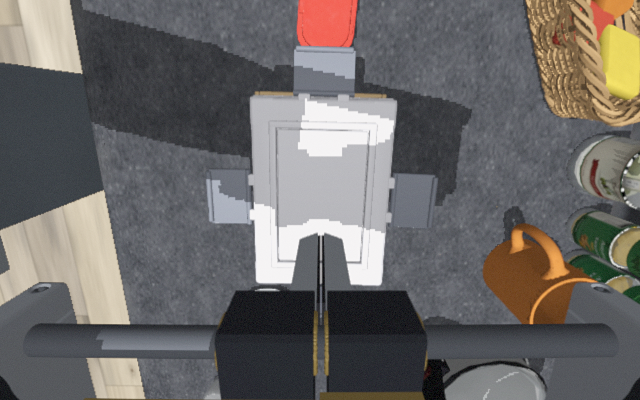

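Emit:
servo_tool(
  increments=[
    [0, 0.001, 0.055, 0.0, 0],
    [0, 0.001, 0.105, 0.03, 0],
    [0, 0.001, 0.105, 0.075, 0],
    [0, 0.001, 0.105, 0.085, 0],
    [0, 0.001, 0.105, 0.095, 0],
    [0, 0.001, 0.104, 0.104, 0],
    [0, 0.001, 0.101, 0.112, 0],
    [0, 0.001, 0.101, 0.112, 0],
  ],
)

```text
time: 5.98
tool_pos: [0.6738, -0.0281, 0.0729]
eef_rot: [0.707, 0.707, 0.0, 0.0]
contact_force: [0.6, 0.2, 0.7]
grip_width: 0.0002
grip_force: 0.0
```

Emit:
servo_tool(
  increments=[
    [0, 0, -0.003, 0.0035, 0],
    [0, 0, -0.006, 0.0065, 0],
    [0, 0, -0.01, 0.01, 0],
    [0, 0, -0.013, 0.013, 0],
    [0, 0, -0.015, 0.017, 0],
    [0, 0, -0.017, 0.018, 0],
    [0, 0, -0.017, 0.018, 0],
  ],
)

```text
time: 6.85
tool_pos: [0.6572, -0.0281, 0.0546]
eef_rot: [0.707, 0.707, 0.0, 0.0]
contact_force: [2.5, -0.3, 1.7]
grip_width: 0.0007
grip_force: 1.3
```

```bash
python3 - <<'E'
from h import *
c=env.capture("side");save("p1",cv2.resize(c["image"][160:280,280:400],(600,600),interpolation=3))
E
```

```text
(no output)
```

View pics/p1.png

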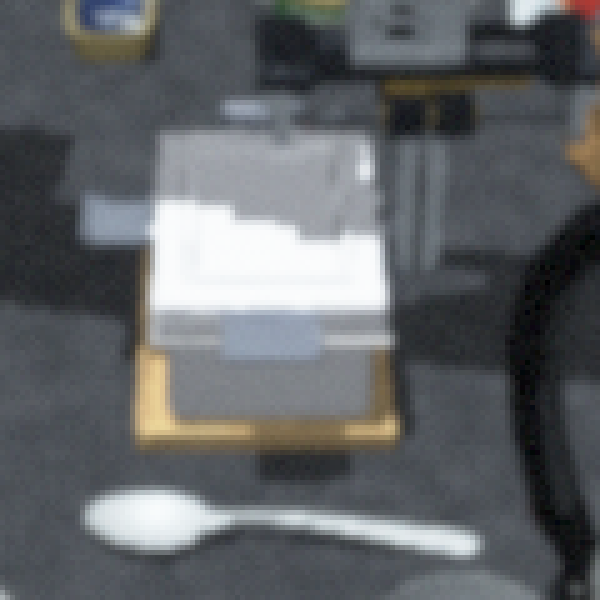

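Emit:
servo_tool(
  increments=[
    [0, 0, -0.001, 0.001, 0],
    [0, 0, -0.002, 0.001, 0],
    [0, 0, -0.003, 0.001, 0],
    [0, 0, -0.003, 0.001, 0],
  ],
)

```text
time: 7.4
tool_pos: [0.6563, -0.0281, 0.0542]
eef_rot: [0.707, 0.707, 0.002, 0.002]
contact_force: [7.5, -0.2, -1.4]
grip_width: 0.0004
grip_force: 3.5
```

Emit:
servo_tool(
  increments=[
    [0, 0, -0.001, 0, 0],
    [0, 0, -0.0015, 0, 0],
    [0, 0, -0.0015, 0, 0],
  ],
)

```text
time: 7.78
tool_pos: [0.656, -0.0281, 0.0542]
eef_rot: [0.707, 0.707, 0.003, 0.003]
contact_force: [10.2, 0.2, -3.3]
grip_width: 0.0004
grip_force: 4.7
```

Emit:
servo_tool(
  increments=[
    [0, 0, -0.0005, 0.001, 0],
    [0, 0, -0.001, 0.001, 0],
    [0, 0, -0.0015, 0.001, 0],
    [0, 0, -0.0015, 0.001, 0],
  ],
)

```text
time: 8.28
tool_pos: [0.6543, -0.0281, 0.0538]
eef_rot: [0.707, 0.707, 0.003, 0.003]
contact_force: [8.9, 0.9, 0.5]
grip_width: 0.0003
grip_force: 4.3
```

Emit:
servo_tool(
  increments=[
    [0, 0, -0.0007, 0, 0],
    [0, 0, -0.0014, 0, 0],
    [0, 0, -0.0014, 0, 0],
  ],
)

```text
time: 8.65
tool_pos: [0.6543, -0.0281, 0.0539]
eef_rot: [0.707, 0.707, 0.004, 0.004]
contact_force: [13.5, 0.9, -2.0]
grip_width: 0.0003
grip_force: 6.0
```

Emit:
servo_tool(
  increments=[
    [0, 0, -0.0007, 0.0003, 0],
    [0, 0, -0.0014, 0.0007, 0],
    [0, 0, -0.0014, 0.0007, 0],
  ],
)

```text
time: 9.02
tool_pos: [0.6544, -0.0281, 0.0539]
eef_rot: [0.707, 0.707, 0.005, 0.005]
contact_force: [13.7, 0.8, -0.5]
grip_width: 0.0005
grip_force: 7.0
```

Emit:
servo_tool(
  increments=[
    [0, 0, -0.0008, 0.0005, 0],
    [0, 0, -0.0016, 0.0005, 0],
    [0, 0, -0.0016, 0.0005, 0],
  ],
)

```text
time: 9.4
tool_pos: [0.6544, -0.0282, 0.054]
eef_rot: [0.707, 0.707, 0.006, 0.006]
contact_force: [16.4, 1.2, -2.7]
grip_width: 0.0006
grip_force: 8.5
```

Emit:
servo_tool(
  increments=[
    [0, 0, 0.006, 0, 0],
    [0, 0, 0.02, 0, 0],
    [0, 0, 0.05, -0.01, 0],
    [0, 0, 0.06, -0.06, 0],
    [0, 0, 0.06, -0.1, 0],
    [0, 0, 0.06, -0.1, 0],
  ],
)

```text
time: 10.15
tool_pos: [0.7079, -0.0283, 0.1549]
eef_rot: [0.707, 0.707, 0.001, 0.002]
contact_force: [0.3, -0.4, -0.1]
grip_width: 0.0004
grip_force: 0.0
```

```bash
python3 - <<'E'
from h import *
s=env.sense();print(s["tool_pos"],s["contact_force"])
ims=[]
for n in("wrist","side"):
    c=env.capture(n);W=cloud(c);ims.append(c["image"]);np.save("W_"+n,W)
    W=W.reshape(-1,3);W=W[~np.isnan(W[:,0])]
    P=W[(abs(W[:,1]+.028)<.02)&(W[:,0]>.62)&(W[:,0]<.70)&(W[:,2]<.12)]
    for x in np.arange(.625,.685,.004):
        r=P[abs(P[:,0]-x)<.002]
        if len(r):print(n,round(x,3),len(r),np.round(np.percentile(r[:,2],[5,50,95]),3))
    mid=W[(abs(W[:,0]-.573)<.03)&(abs(W[:,1]+.03)<.045)&(W[:,2]<.12)];print("mid",np.median(mid[:,2]) if len(mid) else 0)
save("p2",np.hstack([cv2.resize(ims[0],(400,250)),cv2.resize(ims[1][160:260,280:400],(300,250))]))
E
```

```text
[ 0.70793317 -0.02827801  0.15487735] [ 0.33634249 -0.36781552 -0.0760487 ]
wrist 0.625 235 [0.088 0.089 0.09 ]
wrist 0.629 267 [0.015 0.089 0.09 ]
wrist 0.633 343 [0.003 0.088 0.09 ]
wrist 0.637 297 [0.004 0.087 0.089]
wrist 0.641 903 [-0.     0.066  0.089]
wrist 0.645 193 [-0.002 -0.001  0.054]
wrist 0.649 136 [-0.002 -0.001  0.   ]
wrist 0.653 143 [-0.002 -0.001 -0.   ]
wrist 0.657 139 [-0.002 -0.001 -0.   ]
wrist 0.661 131 [-0.002 -0.001 -0.   ]
wrist 0.665 142 [-0.002 -0.001 -0.   ]
wrist 0.669 139 [-0.002 -0.001  0.   ]
wrist 0.673 137 [-0.002 -0.001  0.   ]
wrist 0.677 142 [-0.002 -0.001  0.   ]
wrist 0.681 141 [-0.002 -0.001  0.   ]
wrist 0.685 135 [-0.002 -0.001 -0.   ]
mid 0.08864209813512705
side 0.625 14 [0.084 0.086 0.088]
side 0.629 11 [0.084 0.086 0.087]
side 0.633 11 [0.038 0.085 0.088]
side 0.637 15 [0.068 0.085 0.088]
side 0.641 5 [-0.006 -0.004  0.067]
side 0.645 9 [-0.006 -0.004 -0.001]
side 0.649 14 [-0.006 -0.004 -0.001]
side 0.653 8 [-0.005 -0.004 -0.002]
side 0.657 12 [-0.006 -0.004 -0.003]
side 0.661 11 [-0.005 -0.003 -0.001]
side 0.665 11 [-0.005 -0.004 -0.002]
side 0.669 11 [-0.004 -0.003 -0.002]
side 0.673 9 [-0.005 -0.004 -0.002]
side 0.677 14 [-0.007 -0.004 -0.002]
side 0.681 11 [-0.006 -0.004 -0.002]
side 0.685 13 [-0.004 -0.003 -0.001]
mid 0.0862099167367298
```

View pics/p2.png

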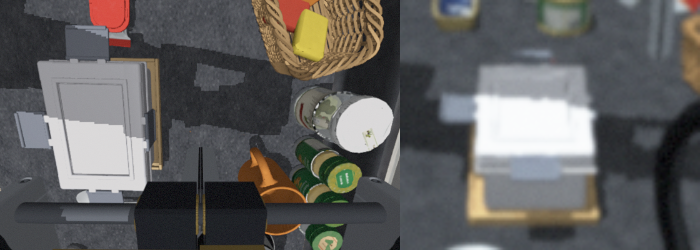

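```bash
python3 - <<'E'
from h import *
W=np.load("W_wrist.npy").reshape(-1,3);W=W[~np.isnan(W[:,0])]
P=W[(abs(W[:,1]+.028)<.018)&(W[:,0]>.632)&(W[:,0]<.65)]
for z in np.arange(.048,.092,.004):
    r=P[abs(P[:,2]-z)<.002]
    if len(r):print(round(z,3),len(r),np.round(np.percentile(r[:,0],[10,50,90]),4))
E
```

```text
0.052 79 [0.6418 0.6431 0.6438]
0.056 77 [0.6414 0.6418 0.643 ]
0.06 44 [0.6411 0.6415 0.6419]
0.064 52 [0.641  0.6413 0.6417]
0.068 46 [0.641  0.6413 0.6417]
0.072 51 [0.6407 0.6412 0.6415]
0.076 53 [0.6408 0.6411 0.6415]
0.08 47 [0.6406 0.641  0.6413]
0.084 63 [0.635  0.6355 0.6417]
0.088 515 [0.6329 0.6376 0.6413]
```

Emit:
servo_tool(
  increments=[
    [0, 0.06, -0.06, 0.0, 0],
    [0, 0.12, -0.12, 0.02, 0],
    [0, 0.125, -0.13, 0.045, 0],
    [0, 0.125, -0.13, 0.058, 0],
    [0, 0.1245, -0.13, 0.068, 0],
    [0, 0.121, -0.13, 0.0775, 0],
    [0, 0.1155, -0.13, 0.0845, 0],
    [0, 0.111, -0.13, 0.0885, 0],
    [0, 0.108, -0.13, 0.092, 0],
    [0, 0.1055, -0.13, 0.096, 0],
    [0, 0.104, -0.13, 0.098, 0],
    [0, 0.104, -0.13, 0.098, 0],
  ],
)

```text
time: 11.75
tool_pos: [0.5779, 0.0763, 0.0548]
eef_rot: [0.707, 0.707, 0.001, 0.001]
contact_force: [-0.3, 2.5, 5.8]
grip_width: 0.0005
grip_force: 3.6
```

Emit:
servo_tool(
  increments=[
    [0, -0.001, 0, 0, 0],
    [0, -0.002, 0, 0, 0],
    [0, -0.003, 0, 0, 0],
    [0, -0.003, 0, 0, 0],
  ],
)

```text
time: 12.25
tool_pos: [0.5779, 0.0751, 0.0546]
eef_rot: [0.707, 0.707, 0.002, -0.0]
contact_force: [-0.5, 8.3, 5.6]
grip_width: 0.0004
grip_force: 4.5
```

Emit:
servo_tool(
  increments=[
    [0, -0.001, 0, 0, 0],
    [0, -0.002, 0, 0, 0],
    [0, -0.002, 0, 0, 0],
  ],
)

```text
time: 12.62
tool_pos: [0.5779, 0.075, 0.0547]
eef_rot: [0.707, 0.707, 0.004, -0.001]
contact_force: [0.8, 13.0, 5.1]
grip_width: 0.0004
grip_force: 6.9
```

Emit:
servo_tool(
  increments=[
    [0, -0.001, 0, 0, 0],
    [0, -0.0015, 0, 0, 0],
    [0, -0.0015, 0, 0, 0],
  ],
)

```text
time: 13.0
tool_pos: [0.5779, 0.075, 0.0547]
eef_rot: [0.707, 0.707, 0.004, -0.002]
contact_force: [0.0, 15.8, 4.6]
grip_width: 0.0003
grip_force: 8.7
```

Emit:
servo_tool(
  increments=[
    [0, -0.0008, 0, 0, 0],
    [0, -0.0014, 0, 0, 0],
    [0, -0.0014, 0, 0, 0],
  ],
)

```text
time: 13.38
tool_pos: [0.5779, 0.075, 0.0548]
eef_rot: [0.707, 0.707, 0.005, -0.003]
contact_force: [0.4, 19.5, 5.0]
grip_width: 0.0006
grip_force: 10.3
```

Emit:
servo_tool(
  increments=[
    [0, 0.008, 0, 0, 0],
    [0, 0.03, 0, 0, 0],
    [0, 0.045, 0, -0.03, 0],
    [0, 0.035, 0, -0.08, 0],
    [0, 0.0, 0, -0.1, 0],
    [0, 0.0, 0, -0.1, 0],
  ],
)

```text
time: 14.12
tool_pos: [0.5781, 0.0656, 0.1553]
eef_rot: [0.708, 0.706, 0.001, 0.002]
contact_force: [1.2, 0.4, 0.7]
grip_width: 0.0007
grip_force: 0.0
```

```bash
cat > chk.py <<'E'
from h import *
import sys
s=env.sense();print(np.round(s["tool_pos"],4),np.round(s["contact_force"],1))
c=env.capture("wrist");W=cloud(c).reshape(-1,3);save(sys.argv[1],c["image"]);W=W[~np.isnan(W[:,0])]
B=np.array([.574,-.029])
d=W[:,:2]-B
for nm,o,l,h in(("a",d[:,0],d[:,1],.0645),("b",d[:,1],d[:,0],.0895),("c",-d[:,0],d[:,1],.0645),("d",-d[:,1],d[:,0],.0895)):
    m=(abs(l)<.018)&(o>h-.012)&(o<h+.04)
    print(nm)
    for z in np.arange(.052,.096,.006):
        r=m&(abs(W[:,2]-z)<.003)
        if r.sum()>3:print("  ",round(z,3),r.sum(),np.round(np.percentile(o[r],[10,50,90])-h,4))
E
python3 chk.py w3
```

```text
[0.5781 0.0656 0.1553] [1.2 0.4 0.7]
a
b
   0.052 122 [0.005  0.0061 0.0071]
   0.058 91 [0.0046 0.005  0.0055]
   0.064 85 [0.0045 0.0048 0.0053]
   0.07 91 [0.0043 0.0047 0.0052]
   0.076 103 [0.0042 0.0045 0.0051]
   0.082 91 [-0.0013  0.0042  0.005 ]
   0.088 932 [-0.0101 -0.0031  0.0045]
c
   0.088 600 [0.0151 0.025  0.0322]
   0.094 9 [0.0305 0.0319 0.0325]
d
   0.088 95 [-0.0106 -0.0046  0.0052]
```

Emit:
servo_tool(
  increments=[
    [0, -0.05, -0.05, 0.0, 0],
    [0, -0.09, -0.1, 0.02, 0],
    [0, -0.093, -0.1055, 0.048, 0],
    [0, -0.093, -0.1055, 0.06, 0],
    [0, -0.093, -0.105, 0.07, 0],
    [0, -0.093, -0.1015, 0.0795, 0],
    [0, -0.093, -0.0955, 0.0865, 0],
    [0, -0.093, -0.0915, 0.0905, 0],
    [0, -0.093, -0.0885, 0.094, 0],
    [0, -0.093, -0.0865, 0.097, 0],
    [0, -0.093, -0.0845, 0.0995, 0],
    [0, -0.093, -0.0845, 0.0995, 0],
  ],
)

```text
time: 15.68
tool_pos: [0.4919, -0.0249, 0.0535]
eef_rot: [0.707, 0.707, -0.0, -0.0]
contact_force: [-1.5, -0.1, 0.5]
grip_width: 0.0009
grip_force: 0.6
```

Emit:
servo_tool(
  increments=[
    [0, 0, 0.001, 0, 0],
    [0, 0, 0.002, 0, 0],
    [0, 0, 0.003, 0, 0],
    [0, 0, 0.004, 0, 0],
    [0, 0, 0.004, 0, 0],
  ],
)

```text
time: 16.3
tool_pos: [0.4936, -0.0249, 0.0531]
eef_rot: [0.707, 0.707, -0.002, -0.002]
contact_force: [-7.0, -1.5, 3.1]
grip_width: 0.0007
grip_force: 3.6
```

Emit:
servo_tool(
  increments=[
    [0, 0, 0.001, 0, 0],
    [0, 0, 0.002, 0, 0],
    [0, 0, 0.0025, 0, 0],
    [0, 0, 0.0025, 0, 0],
  ],
)

```text
time: 16.8
tool_pos: [0.4953, -0.0249, 0.0528]
eef_rot: [0.707, 0.707, -0.002, -0.003]
contact_force: [-8.2, -2.1, 3.0]
grip_width: 0.0003
grip_force: 4.3
```

Emit:
servo_tool(
  increments=[
    [0, 0, 0.001, 0, 0],
    [0, 0, 0.002, 0, 0],
    [0, 0, 0.003, 0, 0],
    [0, 0, 0.003, 0, 0],
  ],
)

```text
time: 17.3
tool_pos: [0.4952, -0.0249, 0.0527]
eef_rot: [0.707, 0.707, -0.005, -0.005]
contact_force: [-15.7, -3.2, 11.1]
grip_width: 0.0003
grip_force: 8.3
```

Emit:
servo_tool(
  increments=[
    [0, 0, -0.008, 0, 0],
    [0, 0, -0.03, 0, 0],
    [0, 0, -0.04, -0.04, 0],
    [0, 0, -0.03, -0.09, 0],
    [0, -0.02, 0.0, -0.1, 0],
    [0, -0.02, 0.0, -0.1, 0],
  ],
)

```text
time: 18.05
tool_pos: [0.5057, -0.0464, 0.1565]
eef_rot: [0.707, 0.707, 0.002, 0.004]
contact_force: [-1.0, -0.2, 0.3]
grip_width: 0.0002
grip_force: 0.0
```

```bash
python3 chk.py w4
```

```text
[ 0.5057 -0.0464  0.1565] [-1.  -0.2  0.3]
a
   0.082 32 [-0.0015 -0.0007 -0.0001]
   0.088 739 [-0.0106 -0.005   0.0009]
b
   0.064 21 [0.001  0.0012 0.0018]
   0.07 27 [0.001  0.0012 0.0016]
   0.082 15 [-0.0011 -0.001  -0.0008]
   0.088 1196 [-0.0103 -0.0036  0.0033]
c
   0.052 78 [0.0014 0.0023 0.0032]
   0.058 4 [0.0014 0.0014 0.002 ]
   0.064 13 [-0.0044 -0.0044 -0.0044]
   0.07 6 [-0.0044 -0.0044 -0.0043]
   0.076 6 [-0.0049 -0.0048 -0.0048]
   0.082 23 [-0.0046 -0.0046 -0.0046]
   0.088 724 [-0.0107 -0.0054  0.0003]
d
   0.082 12 [-0.0049  0.0049  0.02  ]
   0.088 575 [-0.0108 -0.0044  0.0063]
```

Emit:
servo_tool(
  increments=[
    [0, -0.05, 0.035, 0.0, 0],
    [0, -0.1, 0.0695, 0.02, 0],
    [0, -0.105, 0.0695, 0.048, 0],
    [0, -0.105, 0.0695, 0.061, 0],
    [0, -0.1045, 0.0695, 0.071, 0],
    [0, -0.101, 0.0695, 0.08, 0],
    [0, -0.0955, 0.0695, 0.087, 0],
    [0, -0.091, 0.0695, 0.091, 0],
    [0, -0.088, 0.0695, 0.0945, 0],
    [0, -0.0855, 0.0695, 0.0975, 0],
    [0, -0.084, 0.0695, 0.0995, 0],
    [0, -0.084, 0.0695, 0.0995, 0],
  ],
)

```text
time: 19.6
tool_pos: [0.5721, -0.1302, 0.0554]
eef_rot: [0.707, 0.707, -0.0, 0.002]
contact_force: [-1.2, -4.1, 6.2]
grip_width: 0.0004
grip_force: 3.7
```

Emit:
servo_tool(
  increments=[
    [0, 0.001, 0, 0, 0],
    [0, 0.002, 0, 0, 0],
    [0, 0.003, 0, 0, 0],
    [0, 0.003, 0, 0, 0],
  ],
)

```text
time: 20.1
tool_pos: [0.5721, -0.1278, 0.0551]
eef_rot: [0.707, 0.707, -0.0, 0.002]
contact_force: [0.3, -6.6, 3.7]
grip_width: 0.0006
grip_force: 3.3
```

Emit:
servo_tool(
  increments=[
    [0, 0.001, 0, 0, 0],
    [0, 0.002, 0, 0, 0],
    [0, 0.003, 0, 0, 0],
    [0, 0.004, 0, 0, 0],
    [0, 0.004, 0, 0, 0],
  ],
)

```text
time: 20.72
tool_pos: [0.5722, -0.1277, 0.0553]
eef_rot: [0.707, 0.707, -0.002, 0.004]
contact_force: [-0.0, -15.5, 1.1]
grip_width: 0.0002
grip_force: 7.9
```

Emit:
servo_tool(
  increments=[
    [0, -0.008, 0, 0, 0],
    [0, -0.03, 0, 0, 0],
    [0, -0.04, 0, -0.04, 0],
    [0, -0.04, 0, -0.09, 0],
    [0, -0.05, 0.0, -0.12, 0],
    [0, -0.05, 0.0, -0.12, 0],
  ],
)

```text
time: 21.48
tool_pos: [0.5729, -0.1734, 0.177]
eef_rot: [0.707, 0.707, 0.001, 0.003]
contact_force: [0.5, 0.2, -0.3]
grip_width: 0.0004
grip_force: 0.0
```

```bash
python3 chk.py w5; python3 - <<'E'
from h import *
c=env.capture("side");w=cv2.imread("pics/w5.png")[...,::-1]
W=cloud(c);P=W.reshape(-1,3);P=P[~np.isnan(P[:,0])]
m=P[(abs(P[:,0]-.573)<.03)&(abs(P[:,1]+.03)<.045)&(P[:,2]<.12)];print("mid",np.median(m[:,2]))
D=P[(abs(P[:,0]-.571)<.018)&(P[:,1]<-.11)&(P[:,1]>-.16)]
for z in np.arange(.05,.09,.006):
    r=D[abs(D[:,2]-z)<.003]
    if len(r):print(round(z,3),len(r),np.round(np.median(r[:,1]),4))
save("fin",np.hstack([cv2.resize(w,(400,250)),cv2.resize(c["image"][160:280,270:400],(300,250))]))
E
```

```text
[ 0.5729 -0.1734  0.177 ] [ 0.5  0.2 -0.3]
a
   0.076 43 [-0.0009 -0.0006 -0.0003]
   0.082 13 [-0.0017 -0.0009 -0.0006]
   0.088 834 [-0.0107 -0.0051  0.0013]
b
c
   0.076 48 [-0.003  -0.0028 -0.0025]
   0.082 16 [-0.0037 -0.0028 -0.0026]
   0.088 734 [-0.0109 -0.0058 -0.0002]
d
   0.064 24 [-0.0052 -0.0044 -0.0042]
   0.07 13 [-0.0047 -0.0046 -0.0045]
   0.082 12 [-0.0066 -0.0065 -0.0065]
   0.088 592 [-0.0109 -0.0061 -0.0013]
mid 0.08622976100990852
0.05 28 -0.1197
0.056 27 -0.1184
0.062 23 -0.118
0.068 31 -0.1184
0.074 23 -0.1178
0.08 23 -0.119
0.086 46 -0.1176
```

View pics/fin.png

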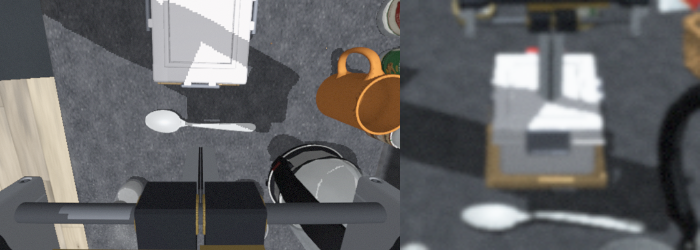

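```bash
python3 -c "
from bench import env
print(env.hand_in())"
```

```text
the job is handed in; nothing more can be done
None
```

The lid is pressed fully home and all four clip flaps are folded down and read as clicked under the rib. I kept the pushes to about 20 N at most and touched none of the other things on the worktop, then handed the job in at about 21.5 s; no verdict came back.

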